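Load the board tester and latch its guard

ROBOT

A 6-joint arm with a two-finger parallel gripper is mounted at the origin on the work surface. World frame = base frame: x ahead of the robot, y to its left, z up, the work surface at z = 0. Lengths are in m, angles in rad, forces in N, time in s.
With the tool pointing down it reaches from about 0.275 to 0.775 m from the base axis. Payload 14.6 kg.
Tool frame: the origin (TCP) lies on the centre line of the jaws, within the pads' length; the fingertips stand 14 mm ahead of it and the grasp point (between the pads) lies 5 mm behind it; z points along the fingers, y is the line along which they close (so a half turn about z gives the same grasp; the last joint's range is limited). The gripper opens to 85 mm and grips with 20 to 120 N. Pads are 22 mm wide; open, the fingers measure 114 mm over their backs; the gripper's body (76 mm by 85 mm) begins 54 mm behind the grasp point. The pads swing forward as they close: fully open they stand 13 mm farther back than shut.
Start: joints at [1.173, 0.263, -0.048, 1.259, 0, 1.415], TCP at [0.126, 0.51, 0.245] pointing down, gripper open.
Joint ranges: [-2.65, 2.65], [-0.89, 1.7], [-1.18, 1.37], [-2.13, 2.11], [-1.35, 1.29], [-3.14, 3.14]. Speed limits (rad/s): [1.89, 1.89, 2.57, 2.79, 3.14, 3.14].

INTERFACE

Orientations are given as [roll, pitch, yaw] about the fixed x, y, z axes, in that order (R = Rz(yaw) Ry(pitch) Rx(roll)).
In Python, from workcell import bot gives the robot as it stands. The module is installed in compiled form; this text tells all that it offers.
- The arm moves only by the tool jog_arm, never from a script. Its argument "deltas" is text: rows parted by semicolons, each of 4 numbers parted by spaces: the shift along the tool's x, y, z in units of 25 mm (1.0 is 25 mm), then the turn about the tool's z in units of 8 degrees (1.0 is 8 degrees). In form: dx dy dz roll; .... A call has 1 to 12 rows; each row is the pose to reach, as a shift and turn from the pose commanded when the call began, along the tool's axes at that moment; what a row does not reach only later rows make up. A row lasts 1/8 s, in which the tool goes at most 62.5 mm and 10.7 degrees, less where a joint would pass 70% of its speed; a pose out of reach is approached as far as the arm can. A call with a gripper value outside its range is refused whole. "claw" is the opening, from -1 (shut) to 1 (fully open), set as the call begins (left out, the last holds). The fingers move at their own pace and stop on an object; "grip_force" is the grip in N (left out, the last holds). Time passes only in rows, so rows that repeat a pose let the fingers close. It gives the time, the measured TCP pose, the force, the opening and the grip force at its end, in the units of the state.
- bot.read_state(): the state, without advancing time (a new reading comes with each control period).
- bot.capture(name): name is "scene" or "top" or "wrist"; returns a dict with "frame" (384x512x3 uint8, red, green, blue), "intrinsics" (3x3 intrinsics, pixels), "cam_to_world" (4x4, takes a point from camera to world coordinates). Camera axes: x right, y up, looking along -z (the intrinsics and any distortion apply to the point x, -y, -z); pixel columns grow to the right and rows downward; lengths in m; the calibration is good to about 2 mm. A picture is of the moment at which its call begins. There is no depth.
- bot.finish_job(): hands the job in; it is judged then, once.
The state is a dict: "t": time; "joints": joint angles; "dq": joint speeds; "joint_torque": joint torques, N m; "eef_pos": TCP position; "orientation": TCP orientation; "wrist_force": force on the tool from outside, world axes, zero at the start; "torque": the same for the moment, N m; "gripper_width": finger opening in m; "finger_force": force on a finger pad.
Only numpy, scipy, OpenCV 4.12 (cv2) and the standard library are available. Lean on these libraries where they do the work, as an engineer would, in place of code of your own. Each camera call takes 0.05 s, during which the arm holds its last target. There are 200 camera calls.

TASK

Put the circuit board with the heat sink flat into the nest of the board tester and let go of it. Then push the sliding guard shut over it until its latch catches with a click, so that it stays shut on its own; push firmly but do not ram or force it, and leave the other things on the bench where they are.

Things in the scene. Friction and masses are not known exactly. Their poses are not given: they have to be found in the camera images.
- fixture: grey board tester fixed to the bench: base 190 mm (x) by 460 mm (y), flat deck 50 mm above the bench. Origin: centre of its underside, on the bench. Its +y is the direction in which the guard closes. The nest is in its middle, the open guard at its -y end, the catch (dark steel block 34 mm wide, 58 mm above the deck, in an adjusting slot) at its +y end.
- nest (a point): centre of the nest floor, on the deck at the fixture's own (0, 25, 50) mm; axes as the fixture's. The nest is a pocket 61 mm (x) by 81 mm (y) formed by four black lips 7 mm high on the deck. It takes the board with 2.5 mm to spare on each side.
- board: the board to be tested: dark green circuit board 56 (x) x 76 (y) x 4 mm, 60 to 120 g, with a finned aluminium heat sink in its middle, 26 mm (x) by 34 mm (y), rising from the board to 28 mm above its underside: grip the heat sink across its 26 mm. Origin at the centre of the underside, z up. It may go into the nest either way round.
- guard: clear sliding hood, 150 mm wide (x), 145 mm long (y), top 31 mm above its origin; solid aluminium rear wall, open front (+y). Origin: centre of the rear wall's outer (-y) face, 77 mm above the bench: the face to push, 150 mm wide, 19 mm below to 27 mm above it. Axes as the fixture's; slides along the fixture's +y only, from y = -220 mm (open). A spring (3 to 5 N) reopens it if let go unlatched.
- tongue_tip (a point): tip of the guard's steel tongue (26 mm wide, 40 mm ahead of the hood), 185 mm ahead of the guard's origin. It rides over a spring ball: push rises to 9 to 16 N, drops at the click. Where is not known beforehand: 145 to 195 mm of travel. 3 mm on, it meets a sprung buffer (8 N per mm, 6 mm of give, then solid). More than 30 N of push overloads it.
- bare_board: a bystander: flat circuit board of the same outline, 56 x 76 x 4 mm, with no heat sink; origin at the centre of its underside
- mouse: a bystander: black mouse 105 x 60 x 30 mm; origin under its centre
- screwdriver: a bystander: a screwdriver lying on the bench along the far side of the fixture
- bottle: a bystander: white spray-fluid bottle, 48 mm across, 150 mm tall; origin under its centre
- tape_roll: a bystander: roll of tape lying flat, 72 mm across, 20 mm tall; origin under its centre
Things that resemble listed ones, but are neither listed nor needed, are in the scene too. There is more than one size of the board; the one meant has the size given above.

How it is judged:
On the way, in this order (a step that is already met when the one before it is completed fails the run):
1. the board lies flat in the nest, let go, with the guard still open (x of board in the frame of nest between -0.005 and 0.005 m and y of board in the frame of nest between -0.005 and 0.005 m and z of board in the frame of nest between -0.003 and 0.003 m and angle between board's own z axis and vertical below 0.06 rad and angle between the y axis of board and the y axis of nest, either way round below 0.12 rad and linear speed of board below 0.02 m/s and contact force between the fingers and board below 0.1 N and y of guard in the frame of fixture below -0.205 m), for 0.2 s.
2. the guard has been pushed shut (y of guard in the frame of fixture above -0.077 m), for 0.2 s.
At the end, for the whole second after the job is handed in: board released, at rest in the nest (5 mm in x and y, 3 mm in height, tilt 0.06 rad, turn 0.12 rad, either way round); guard let go, at rest, shut on its latch (its origin beyond y = -77 mm in the fixture's frame) (x of board in the frame of nest between -0.005 and 0.005 m and y of board in the frame of nest between -0.005 and 0.005 m and z of board in the frame of nest between -0.003 and 0.003 m and angle between board's own z axis and vertical below 0.06 rad and angle between the y axis of board and the y axis of nest, either way round below 0.12 rad and linear speed of board below 0.02 m/s and contact force between the fingers and board below 0.1 N and y of guard in the frame of fixture above -0.077 m and linear speed of guard below 0.01 m/s and contact force between the fingers and guard below 0.1 N); the robot touches nothing.
It fails at once if the guard was rammed or forced: pushed with more than 30 N (contact force between any of the fingers, the arm and guard above 30 N).
It fails at once if another thing on the bench was moved by more than 30 mm (distance of any of bare_board, mouse, screwdriver, bottle, tape_roll from where it was at the start of the episode above 0.03 m).
It also fails if it takes over 67 s, if anything falls off the work surface, if the arm or the gripper's body presses on something with over 40 N, if the wrist force passes 120 N, or if a joint passes its speed limit or range.

## Working session

There is one attempt and no reset: what is moved stays moved. The work goes in short steps, Python scripts to look and compute and a tool call to move; the robot and the scene stay as the last step left them, time stands still between calls to the robot, and variables do not carry over. Pictures are saved under pics/ and viewed, at most 10 in all, crops included, and the job is handed in when it is done.

Besides the shell and the picture viewer there is one more tool, called after "Emit:" as a command line: name --argument value ..., lists and objects as JSON in quotes. jog_arm: Moves the arm, as the interface text tells. Its arguments: {"type":"object","properties":{"deltas":{"type":"string"},"claw":{"type":"number"},"grip_force":{"type":"number"}},"required":["deltas"]}

```bash
mkdir -p pics; cat > h.py <<'E'
import numpy as np,cv2
from workcell import bot
def cap(n,f=None):
    c=bot.capture(n)
    if f: cv2.imwrite('pics/'+f,cv2.cvtColor(c['frame'],cv2.COLOR_RGB2BGR))
    return c
def ray(c,uv,z):
    K=np.array(c['intrinsics']);T=np.array(c['cam_to_world'])
    uv=np.atleast_2d(np.asarray(uv,float))
    d=np.c_[uv,np.ones(len(uv))]@np.linalg.inv(K).T*[1,-1,-1]@T[:3,:3].T
    o=T[:3,3]; return o+d*((z-o[2])/d[:,2])[:,None]
def proj(c,P):
    K=np.array(c['intrinsics']);T=np.array(c['cam_to_world'])
    p=(np.atleast_2d(P)-T[:3,3])@T[:3,:3]*[1,-1,-1]
    q=p@K.T; return q[:,:2]/q[:,2:]
E
python3 - <<'E'
from h import *
for n in('top','scene'):
    c=cap(n,n+'1.png');print(c.keys(),c['intrinsics'],np.round(c['cam_to_world'],3))
print(bot.read_state())
E
```

```text
dict_keys(['frame', 'intrinsics', 'cam_to_world']) [[494.21753367   0.         252.74954285]
 [  0.         494.21753367 185.85798556]
 [  0.           0.           1.        ]] [[ 0.014  0.988 -0.155  0.328]
 [-1.     0.01  -0.023  0.105]
 [-0.021  0.155  0.988  1.271]
 [ 0.     0.     0.     1.   ]]
dict_keys(['frame', 'intrinsics', 'cam_to_world']) [[370.60372051   0.         255.02787163]
 [  0.         370.60372051 195.26231895]
 [  0.           0.           1.        ]] [[-0.407 -0.562  0.72   1.268]
 [ 0.913 -0.239  0.329  0.484]
 [-0.013  0.792  0.611  0.759]
 [ 0.     0.     0.     1.   ]]
{'t': 0.1, 'joints': array([ 1.17266146e+00,  2.63463756e-01, -4.88292711e-02,  1.25940316e+00,
        3.93049194e-06,  1.41552533e+00]), 'dq': array([-0.00100495, -0.0011124 ,  0.00124923, -0.00079935, -0.00086651,
        0.00139149]), 'joint_torque': array([ 4.87954458e-03, -6.38578391e+01,  3.85063505e+01,  9.92353685e-03,
       -5.19411935e-05,  3.75656072e-06]), 'eef_pos': array([0.12615833, 0.50939421, 0.24489528]), 'orientation': array([-3.14070423e+00, -1.43044908e-04,  2.89872871e+00]), 'wrist_force': array([0.00342843, 0.1639406 , 0.90997862]), 'torque': array([-0.00119507,  0.01387355,  0.06397683]), 'finger_force': 0.0, 'gripper_width': 0.0853242179366239}
```

View pics/top1.png

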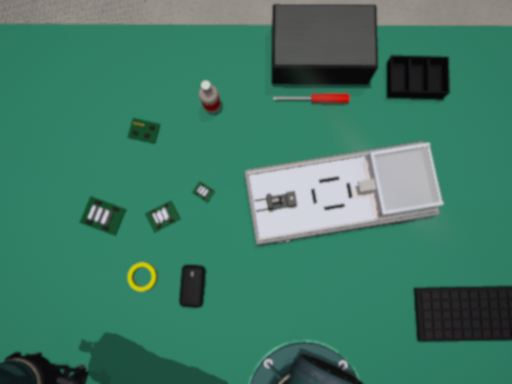

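View pics/scene1.png

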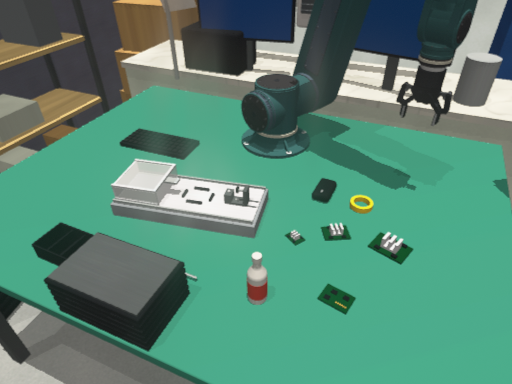

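Top view: the fixture runs from (252,207) at the catch to (437,178) at the open guard. Heat-sink boards sit at (103,215), (162,216) and (203,191), and the bare board at (144,130). Next I measure sizes.

```bash
python3 - <<'E'
from h import *
c=cap('top');f=c['frame'];hsv=cv2.cvtColor(f,cv2.COLOR_RGB2HSV)
print('bench',hsv[250,330],hsv[150,180])
bg=(hsv[...,0]>65)&(hsv[...,0]<92)&(hsv[...,1]>150)&(hsv[...,2]>85)
m=(~bg).astype(np.uint8)*255
roi=np.zeros_like(m);roi[60:320,60:460]=m[60:320,60:460]
cs,_=cv2.findContours(roi,cv2.RETR_EXTERNAL,cv2.CHAIN_APPROX_NONE)
for k in cs:
    if cv2.contourArea(k)<80: continue
    z=0.004
    P=ray(c,k[:,0,:].astype(float),z)[:,:2]
    r=cv2.minAreaRect((P*1000).astype(np.float32))
    print(np.round(k[:,0].mean(0)),[np.round(x,1) for x in r])
# white heatsink blobs near boards
w=((hsv[...,1]<80)&(hsv[...,2]>150)).astype(np.uint8)
n,l,s,ce=cv2.connectedComponentsWithStats(w[150:250,70:230])
print(s[1:],ce[1:]+[70,150])
big=cv2.resize(f[130:255,235:455],None,fx=3.6,fy=3.6,interpolation=cv2.INTER_CUBIC)
cv2.imwrite('pics/fix.png',cv2.cvtColor(big,cv2.COLOR_RGB2BGR))
E
```

```text
bench [ 80 158 132] [ 80 158 132]
[437. 303.] [array([ 237.7, -326.5]), array([ 77.6, 113.9]), np.float64(0.8)]
[192. 286.] [array([270.8, 284.4]), array([ 62.5, 105.5]), np.float64(86.8)]
[142. 276.] [array([292., 414.]), array([82.3, 84.2]), np.float64(0.9)]
[163. 216.] [array([446.9, 367.1]), array([54. , 70.1]), np.float64(27.6)]
[103. 216.] [array([445.5, 522.7]), array([98.9, 70.6]), np.float64(71.3)]
[203. 191.] [array([511.4, 263.6]), array([44.6, 36.6]), np.float64(58.6)]
[144. 131.] [array([672.9, 427. ]), array([74.4, 52.7]), np.float64(77.8)]
[209.  97.] [array([769.5, 255.4]), array([103.9,  62.4]), np.float64(27.2)]
[417.  79.] [array([ 820.2, -300.7]), array([167.2, 112.8]), np.float64(88.4)]
[340. 150.] [array([ 626.3, -107.4]), array([496.8, 538.6]), np.float64(0.7)]
[[128  37  10   9  51]
 [ 18  56   7  13  43]
 [ 25  58   7  13  49]
 [ 83  58  15  14 131]
 [ 31  60   8  13  52]] [[202.49019608 190.64705882]
 [ 91.23255814 212.1627907 ]
 [ 97.95918367 213.89795918]
 [160.42748092 215.3129771 ]
 [104.55769231 216.40384615]]
```

View pics/fix.png

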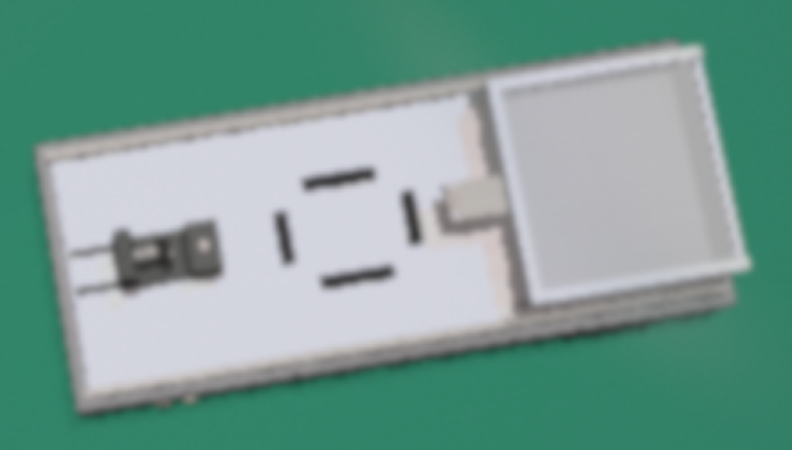

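The catch is at the crop's left (165,255), the nest lips are around (348,228), and the guard is at right. The 54x70 mm heat-sink board at (0.447, 0.367) is the target. Next I get the fixture pose from the lips and move over the board.

```bash
python3 - <<'E'
from h import *
c=cap('top')
l=np.array([[339,180],[357,277],[285,238],[412,217]])/3.6+[235,130]
P=ray(c,l,0.056);print(np.round(P,4),P.mean(0))
a=P[2]-P[3];b=P[0]-P[1];print(np.linalg.norm(a),np.linalg.norm(b),np.degrees(np.arctan2(a[1],a[0])),np.degrees(np.arctan2(b[1],b[0])))
e=ray(c,np.array([[38,148],[80,410]])/3.6+[235,130],0.05);print(e, np.linalg.norm(e[0]-e[1]))
g=ray(c,np.array([[700,50],[748,265]])/3.6+[235,130],0.104);print(g,np.linalg.norm(g[0]-g[1]))
y=np.degrees(np.arctan2(*(e[0]-e[1])[1::-1]));print(y)
E
```

```text
[[ 0.5359 -0.056   0.056 ]
 [ 0.4687 -0.0675  0.056 ]
 [ 0.4951 -0.0185  0.056 ]
 [ 0.5106 -0.1057  0.056 ]] [ 0.502576   -0.06193801  0.056     ]
0.08857776092761903 0.06822790482027757 100.08637358683654 9.783443634636745
[[0.55750959 0.15262675 0.05      ]
 [0.37598364 0.12105368 0.05      ]] 0.18425127338428454
[[ 0.61823429 -0.2909001   0.104     ]
 [ 0.47392213 -0.31612304  0.104     ]] 0.14649981570116924
9.866829689124769
```

Emit:
jog_arm --deltas "-1 -0.2 0 0.6; -3 -0.5 0 1.5; -5 -0.9 0 2.5; -7 -1.2 0 3.5; -9 -1.6 0 4.5; -11 -2 0 5.3; -12.5 -2.3 0 5.8; -13.8 -2.4 0 6; -13.8 -2.4 0 6; -13.8 -2.4 0 6; -13.8 -2.4 0 6"

```text
t: 1.58
eef_pos: [0.4458, 0.3688, 0.2454]
orientation: [-3.141, -0.0, 2.062]
wrist_force: [-0.0, 0.2, -0.2]
gripper_width: 0.0857
finger_force: 0.0
```

```bash
python3 - <<'E'
from h import *
c=cap('wrist','w1.png');print(np.round(c['cam_to_world'],3));print(proj(c,[[.447,.367,.004]]))
E
```

```text
[[ 0.881 -0.448 -0.151  0.408]
 [ 0.473  0.836  0.278  0.441]
 [ 0.001 -0.317  0.949  0.374]
 [ 0.     0.     0.     1.   ]]
[[255.9188786  166.33563949]]
```

View pics/w1.png

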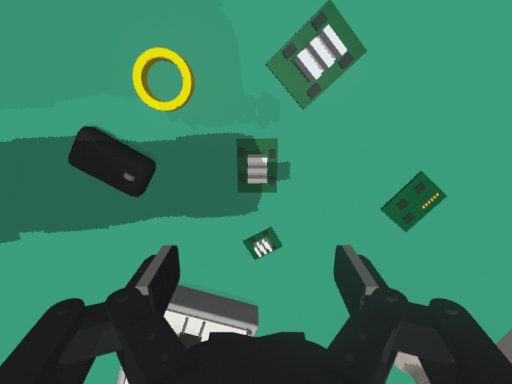

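Target board outline is at (237–277, 139–192) with its sink at (247–268, 155–183). It is square to the tool.

```bash
cat >> h.py <<'E'
def board(c,guess,z=0.004):
    u,v=proj(c,[guess])[0].astype(int);f=c['frame'];R=75
    x0,y0=max(u-R,0),max(v-R,0)
    s=f[y0:v+R,x0:u+R];h=cv2.cvtColor(s,cv2.COLOR_RGB2HSV)
    m=(((h[...,0]<75)|(h[...,1]<110))*255).astype(np.uint8)
    m=cv2.morphologyEx(m,cv2.MORPH_OPEN,np.ones((3,3)))
    cs,_=cv2.findContours(m,cv2.RETR_EXTERNAL,cv2.CHAIN_APPROX_NONE)
    for k in cs:
        if cv2.contourArea(k)<300: continue
        p=k[:,0]+[x0,y0];P=ray(c,p,z)[:,:2]
        print('comp',np.round(p.mean(0)),[np.round(a,1) for a in cv2.minAreaRect((P*1000).astype(np.float32))])
    w=(((h[...,1]<60)&(h[...,2]>110))*255).astype(np.uint8)
    cs,_=cv2.findContours(w,cv2.RETR_EXTERNAL,cv2.CHAIN_APPROX_NONE)
    pts=[k[:,0] for k in cs if cv2.contourArea(k)>15]
    for k in pts: print('white',np.round(k.mean(0)+[x0,y0],1),len(k),ray(c,k.mean(0)+[x0,y0],0.028)[0])
E
python3 - <<'E'
from h import *
c=cap('wrist');board(c,[.447,.367,.004])
f=cv2.cvtColor(c['frame'],cv2.COLOR_RGB2HSV);print(f[150,240],f[150,275],f[165,230],f[120,255],f[188,257])
E
```

```text
comp [258. 165.] [array([447.9, 368.3]), array([54.9, 73.9]), np.float64(28.2)]
white [256.9 180. ] 44 [0.45445516 0.35614408 0.028     ]
white [256.9 171.5] 50 [0.44898679 0.3663477  0.028     ]
white [257. 161.] 52 [0.44241916 0.37868663 0.028     ]
[79 70 51] [73 85 78] [ 81 151 103] [ 80 158 147] [ 73 151  71]
```

Emit:
jog_arm --deltas "-0.08 0.07 1.5 0; -0.08 0.07 3 0; -0.08 0.07 4.5 0; -0.08 0.07 6 0; -0.08 0.07 7 0; -0.08 0.07 8 0; -0.08 0.07 8.6 0; -0.08 0.07 8.96 0; -0.08 0.07 8.96 0; -0.08 0.07 8.96 0; -0.08 0.07 8.96 0" --claw 1

```text
t: 3.05
eef_pos: [0.4494, 0.3677, 0.0219]
orientation: [3.141, -0.0, 2.061]
wrist_force: [-0.0, 0.0, 0.0]
gripper_width: 0.0851
finger_force: 0.0
```

Emit:
jog_arm --deltas "0 0 0 0; 0 0 0 0; 0 0 0 0; 0 0 0 0; 0 0 0 0; 0 0 0 0; 0 0 0 0; 0 0 0 0; 0 0 0 0; 0 0 0 0" --claw -1 --grip_force 35

```text
t: 4.3
eef_pos: [0.4493, 0.3675, 0.0214]
orientation: [3.141, -0.0, 2.061]
wrist_force: [0.2, 0.1, 5.8]
gripper_width: 0.0255
finger_force: 35.5
```

Emit:
jog_arm --deltas "0 0 -0.4 0; 0 0 -1.2 0; 0 0 -2.4 0; 0 0 -3.6 0; 0 0 -4.8 0; 0 0 -5.6 0; 0 0 -6 0; 0 0 -6 0"

```text
t: 5.3
eef_pos: [0.4493, 0.3675, 0.1715]
orientation: [3.141, -0.0, 2.061]
wrist_force: [0.1, -0.3, -0.9]
gripper_width: 0.0254
finger_force: 34.8
```

Emit:
jog_arm --deltas "-0.6 -0.2 0 0.1; -2 -0.8 0 0.3; -4 -1.5 0 0.6; -6 -2.3 0 0.9; -8 -3.1 0 1.1; -10 -3.8 0 1.4; -12 -4.6 0 1.7; -13.8 -5.3 0 1.9; -15.2 -5.8 0 2.2; -16.1 -6.2 0 2.3; -16.16 -6.21 0 2.3; -16.16 -6.21 0 2.3"

```text
t: 6.8
eef_pos: [0.5019, -0.0618, 0.1709]
orientation: [-3.141, -0.001, 1.74]
wrist_force: [1.4, 0.7, -0.5]
gripper_width: 0.0255
finger_force: 34.8
```

```bash
python3 - <<'E'
from h import *
s=bot.read_state();print(s['eef_pos'],s['orientation'],s['gripper_width'],s['wrist_force'])
c=cap('wrist','w2.png');print(proj(c,[[.5026,-.0619,.057]]))
E
```

```text
[ 0.5018591  -0.06179739  0.17086715] [-3.14082467e+00 -5.62763504e-04  1.73962802e+00] 0.02549450032451434 [ 1.41997385  0.69720987 -0.48636748]
[[256.61910776 194.56806494]]
```

View pics/w2.png

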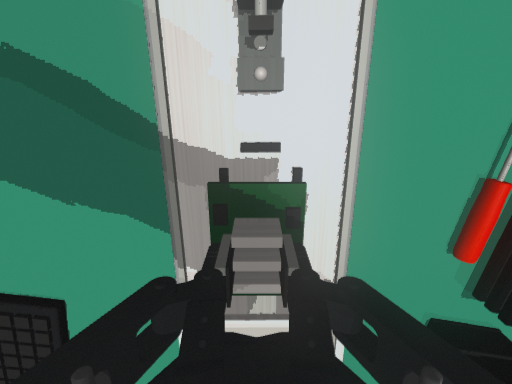

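The far lip is at (240–281, 143–152), the side lip ends at x 219–229 and 292–302 on row ~168, and the held board's front edge is at (209..306, 183).

```bash
python3 - <<'E'
from h import *
c=cap('wrist');s=bot.read_state()
th=np.radians(9.9);ex=np.array([np.cos(th),np.sin(th)]);ey=np.array([-ex[1],ex[0]])
n=np.array([.5026,-.0619]);t=s['eef_pos'][:2]
def rel(P,o): d=P[:,:2]-o; return np.round(np.c_[d@ex,d@ey]*1000,1)
print('cam',rel(np.array(c['cam_to_world'])[None,:3,3],n),c['cam_to_world'][2][3])
print('board front',rel(ray(c,[[208.5,182.5],[306.5,182.5]],.1535),t))
print('tcp rel nest',rel(t[None],n))
print('side lips near-edge inner,outer',rel(ray(c,[[219,168],[229.5,168],[291.5,167],[302.5,167]],.057),n))
print('far lip',rel(ray(c,[[240,142.5],[281,142.5],[240,152],[281,152]],.057),n),rel(ray(c,[[240,152],[281,152]],.05),n))
g=cv2.cvtColor(c['frame'],cv2.COLOR_RGB2GRAY)
print(g[147,232:290]);print(g[138:160,260]);print(g[173,212:236]);print(g[173,286:308]);print(g[174:190,258]);print(g[188,200:215],g[188,300:312]);print(g[162:176,224],g[162:176,297])
E
```

```text
cam [[ 0.  82.2]] 0.2993032676726604
board front [[-26.4  39.4]
 [ 28.5  39.3]]
tcp rel nest [[-0.4  0.7]]
side lips near-edge inner,outer [[-34.2  26. ]
 [-24.6  26. ]
 [ 32.2  26.8]
 [ 42.2  26.8]]
far lip [[-14.5  49.2]
 [ 22.   49.1]
 [-14.7  40.7]
 [ 22.2  40.6]] [[-15.1  39.5]
 [ 22.8  39.4]]
[214 210 214 213 213 213 214 208 123  71  69  71  70  70  70  70  69  71
  71  71  71  71  70  71  71  71  72  71  71  73  72  73  72  72  72  72
  72  73  73  73  74  74  73  74  75  74  74  77 120 215 216 216 216 216
 216 216 216 216]
[216 215 215 216 195  67  72  72  73  71  71  71  70  69 130 215 214 214
 214 200 134 133]
[129 131 128 128 129 128 108  47  47  48  48  49  49  49  49  53  88 131
 131 131 130 129 126 129]
[215 215 215 214 205 150 107  63  71  72  72  72  71  73  72  91 181 216
 216 215 216 216]
[132 132 132 131 132 131 133 118  50  54  68  67  66  66  66  66]
[142 142 145 142 142 142 124  79  46  46  46  46  46  46  47] [ 81  83  83  83  82  92 155 215 215 214 215 215]
[131 131 130 130 129 117  59  50  50  49  49  49  47  46] [216 216 216 216 206 149  65  69  73  73  72  72  72  71]
```

Emit:
jog_arm --deltas "-0.07 0.1 0.7 0; -0.07 0.1 1.5 0; -0.07 0.1 2.3 0; -0.07 0.1 2.9 0; -0.07 0.1 3.2 0; -0.07 0.1 3.2 0; -0.07 0.1 3.2 0; -0.07 0.1 3.2 0"

```text
t: 7.9
eef_pos: [0.5054, -0.0634, 0.0918]
orientation: [3.141, 0.0, 1.74]
wrist_force: [-0.7, 0.1, -0.1]
gripper_width: 0.0254
finger_force: 34.8
```

```bash
python3 - <<'E'
from h import *
c=cap('wrist');s=bot.read_state();print(s['eef_pos'],s['orientation'][2])
f=c['frame'][110:310,140:380];cv2.imwrite('pics/w3.png',cv2.cvtColor(cv2.resize(f,None,fx=3,fy=3,interpolation=cv2.INTER_CUBIC),cv2.COLOR_RGB2BGR))
E
```

```text
[ 0.50540093 -0.06339454  0.09167989] 1.7399034954282029
```

View pics/w3.png

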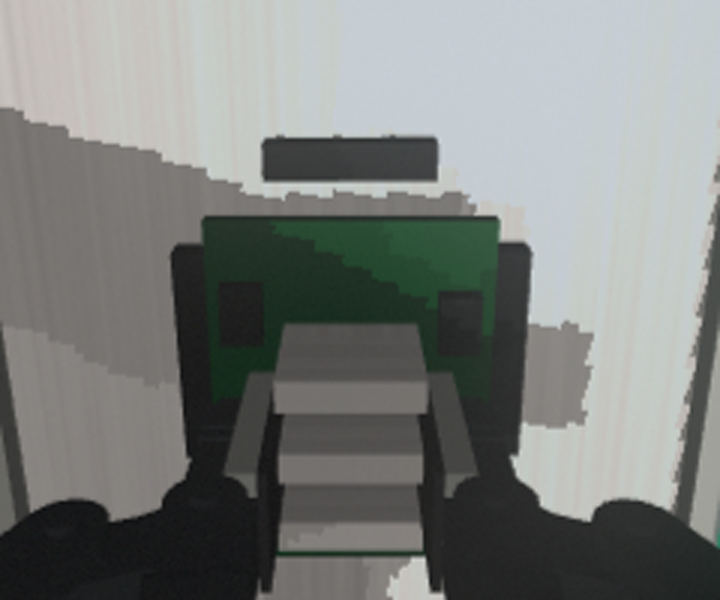

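x is centred: far lip centre 350, board edge centre 351, side lips 171–530. Next I check the y gap.

```bash
python3 - <<'E'
from h import *
c=cap('wrist');s=bot.read_state();t=s['eef_pos']
th=np.radians(9.9);ey=np.array([-np.sin(th),np.cos(th)])
h=t[2]-.0214
a=ray(c,[[256.5,182]],h+.004)[:,:2];b=ray(c,[[256.5,170.]],.057)[:,:2]
print('gap mm',(b-a)@ey*1000,'board front rel tcp',(a-t[:2])@ey*1000)
L=ray(c,[[140+202/3,182],[140+500/3,182]],h+.004);print(np.linalg.norm(L[0]-L[1]))
E
```

```text
gap mm [2.74769465] board front rel tcp [39.81711257]
0.05567490774810143
```

Emit:
jog_arm --deltas "0 0 0.2 0; 0 0 0.4 0; 0 0 0.6 0; 0 0 0.72 0; 0 0 0.79 0; 0 0 0.79 0; 0 0 0.79 0"

```text
t: 8.88
eef_pos: [0.5052, -0.0633, 0.0716]
orientation: [3.141, 0.0, 1.74]
wrist_force: [-0.8, -0.5, -1.3]
gripper_width: 0.0252
finger_force: 34.8
```

Emit:
jog_arm --deltas "0 0 0.02 0; 0 0 0.02 0; 0 0 0.02 0; 0 0 0.02 0; 0 0 0.02 0; 0 0 0.02 0" --claw 0.2

```text
t: 9.62
eef_pos: [0.5052, -0.0633, 0.0711]
orientation: [3.142, -0.0, 1.74]
wrist_force: [-0.1, -0.2, -0.4]
gripper_width: 0.0513
finger_force: 0.0
```

Emit:
jog_arm --deltas "0 0 -0.2 0; 0 0 -0.8 0; 0 0 -1.6 0; 0 0 -2.4 0; 0 0 -3.2 0; 0 0 -4 0; 0 0 -4 0; 0 0 -4 0"

```text
t: 10.62
eef_pos: [0.5049, -0.0633, 0.1705]
orientation: [-3.141, -0.0, 1.74]
wrist_force: [-1.4, -1.0, -0.3]
gripper_width: 0.0514
finger_force: 0.0
```

```bash
python3 - <<'E'
from h import *
c=cap('wrist','w4.png');s=bot.read_state();print(s['eef_pos'],s['gripper_width'])
E
```

```text
[ 0.50481586 -0.06324861  0.17031432] 0.05098376173254413
```

View pics/w4.png

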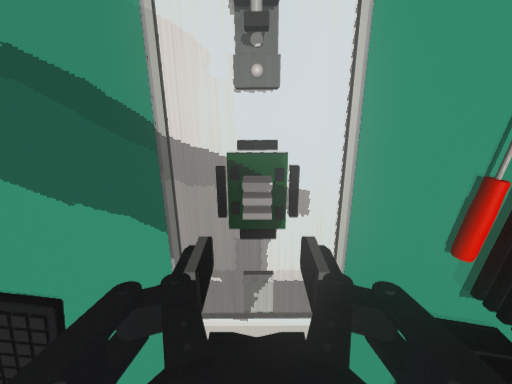

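The board is flat and centred in the nest. Now shut the gripper and go behind the guard.

Emit:
jog_arm --deltas "-0.5 0 0 0; -1.5 0 0 0; -3 0 0 0; -4.5 0 0 0; -6 0 0 0; -7.5 0 0 0; -9 0 0 0; -10.3 0 0 0; -11.1 0 0 0; -11.4 0 0 0; -11.4 0 0 0; -11.4 0 0 0" --claw -1

```text
t: 12.18
eef_pos: [0.553, -0.3436, 0.1711]
orientation: [-3.142, -0.0, 1.74]
wrist_force: [-0.3, 0.3, 0.2]
gripper_width: -0.0001
finger_force: 0.0
```

```bash
python3 - <<'E'
from h import *
c=cap('wrist','w5.png');s=bot.read_state();print(s['eef_pos'],s['orientation'],s['gripper_width'])
print(proj(c,[[.547,-.303,.104]]))
E
```

```text
[ 0.55308032 -0.3435684   0.17117294] [ 3.14158902e+00 -1.14026580e-04  1.74056107e+00] -0.00033005033973642115
[[256.9423556  161.65384505]]
```

View pics/w5.png

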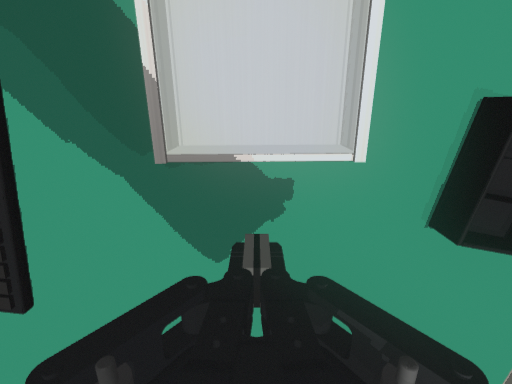

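The guard's rear edge is at row ~162, centred at column 260, which matches the prediction. Next I descend and approach the face.

Emit:
jog_arm --deltas "0 0.05 0.6 0; 0 0.05 1.4 0; 0 0.05 2.2 0; 0 0.05 3 0; 0 0.05 3.4 0; 0 0.05 3.6 0; 0 0.05 3.6 0; 0 0.05 3.6 0"

```text
t: 13.22
eef_pos: [0.5546, -0.3443, 0.0816]
orientation: [3.141, 0.001, 1.74]
wrist_force: [-1.1, -0.1, -0.6]
gripper_width: -0.0001
finger_force: 0.0
```

Emit:
jog_arm --deltas "0.1 0 0 0; 0.3 0 0 0; 0.5 0 0 0; 0.7 0 0 0; 0.8 0 0 0; 0.9 0 0 0; 0.95 0 0 0; 1 0 0 0; 1 0 0 0"

```text
t: 14.35
eef_pos: [0.5502, -0.3194, 0.081]
orientation: [-3.142, 0.0, 1.74]
wrist_force: [-0.5, 0.3, 0.2]
gripper_width: 0.0001
finger_force: 0.0
```

Emit:
jog_arm --deltas "0.05 0 0 0; 0.1 0 0 0; 0.15 0 0 0; 0.2 0 0 0; 0.25 0 0 0; 0.3 0 0 0; 0.35 0 0 0; 0.4 0 0 0; 0.45 0 0 0; 0.5 0 0 0; 0.55 0 0 0; 0.6 0 0 0"

```text
t: 15.85
eef_pos: [0.5476, -0.3046, 0.0811]
orientation: [-3.142, 0.0, 1.74]
wrist_force: [-1.1, -4.2, -0.1]
gripper_width: -0.0002
finger_force: 2.1
```

Emit:
jog_arm --deltas "0.1 0 0 0; 0.25 0 0 0; 0.4 0 0 0; 0.55 0 0 0; 0.7 0 0 0; 0.85 0 0 0; 1 0 0 0; 1.15 0 0 0; 1.3 0 0 0; 1.45 0 0 0; 1.6 0 0 0; 1.75 0 0 0"

```text
t: 17.35
eef_pos: [0.5399, -0.2612, 0.081]
orientation: [-3.141, 0.0, 1.74]
wrist_force: [-1.5, -5.9, 0.2]
gripper_width: 0.0005
finger_force: 2.4
```

Emit:
jog_arm --deltas "0.15 0 0 0; 0.3 0 0 0; 0.45 0 0 0; 0.6 0 0 0; 0.75 0 0 0; 0.9 0 0 0; 1.05 0 0 0; 1.2 0 0 0; 1.35 0 0 0; 1.5 0 0 0; 1.65 0 0 0; 1.75 0 0 0"

```text
t: 18.85
eef_pos: [0.5325, -0.2181, 0.081]
orientation: [-3.141, 0.0, 1.74]
wrist_force: [-3.2, -6.3, 1.1]
gripper_width: 0.0003
finger_force: 2.5
```

Emit:
jog_arm --deltas "0.12 0 0 0; 0.24 0 0 0; 0.36 0 0 0; 0.48 0 0 0; 0.6 0 0 0; 0.72 0 0 0; 0.84 0 0 0; 0.96 0 0 0; 1.08 0 0 0; 1.2 0 0 0; 1.3 0 0 0"

```text
t: 20.23
eef_pos: [0.527, -0.1861, 0.0811]
orientation: [-3.141, 0.0, 1.74]
wrist_force: [-3.7, -6.2, 1.2]
gripper_width: -0.0001
finger_force: 2.6
```

Emit:
jog_arm --deltas "0.04 0 0 0; 0.08 0 0 0; 0.12 0 0 0; 0.16 0 0 0; 0.2 0 0 0; 0.24 0 0 0"

```text
t: 20.98
eef_pos: [0.5259, -0.1803, 0.081]
orientation: [-3.141, 0.0, 1.74]
wrist_force: [-1.2, -6.9, 1.7]
gripper_width: -0.0001
finger_force: 2.6
```

Emit:
jog_arm --deltas "0.04 0 0 0; 0.08 0 0 0; 0.12 0 0 0; 0.16 0 0 0"

```text
t: 21.48
eef_pos: [0.5252, -0.1764, 0.081]
orientation: [-3.141, 0.0, 1.74]
wrist_force: [-3.3, -5.2, 1.2]
gripper_width: 0.0
finger_force: 2.6
```

Emit:
jog_arm --deltas "0.04 0 0 0; 0.08 0 0 0; 0.12 0 0 0; 0.14 0 0 0"

```text
t: 21.98
eef_pos: [0.5246, -0.1729, 0.081]
orientation: [-3.141, 0.0, 1.74]
wrist_force: [-3.2, -5.8, 0.2]
gripper_width: -0.0002
finger_force: 2.6
```

```bash
python3 - <<'E'
from h import *
c=cap('top')
th=np.radians(9.9);ey=np.array([-np.sin(th),np.cos(th)])
o=np.array([.505,-.0621])-.025*ey
for z in(.05,.077,.108):
  P=ray(c,np.array([[218,248],[205,245],[113,258]])/3.6+[235,130],z)[:,:2];print(z,(P-o)@ey*1000)
t=bot.read_state()['eef_pos'];print((t[:2]-o)@ey*1000)
f=c['frame'][130:255,235:455];cv2.imwrite('pics/t2.png',cv2.cvtColor(cv2.resize(f,None,fx=3.6,fy=3.6,interpolation=cv2.INTER_CUBIC),cv2.COLOR_RGB2BGR))
E
```

```text
0.05 [115.69602719 124.19075332 188.40054005]
0.077 [118.00451781 126.31145848 189.10181579]
0.108 [120.65500703 128.74634218 189.90698424]
-87.4605269762277
```

View pics/t2.png

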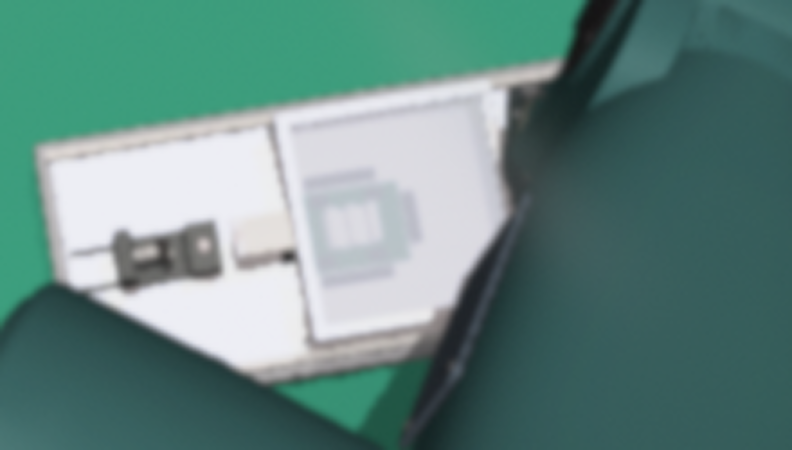

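The tongue tip (235,240) is about 11 mm short of the catch (218,248). I advance 8 mm, then go finely.

Emit:
jog_arm --deltas "0.05 0 0 0; 0.1 0 0 0; 0.15 0 0 0; 0.2 0 0 0; 0.25 0 0 0; 0.3 0 0 0"

```text
t: 22.78
eef_pos: [0.5234, -0.1655, 0.081]
orientation: [-3.141, 0.0, 1.74]
wrist_force: [-3.0, -5.6, -0.0]
gripper_width: -0.0002
finger_force: 2.7
```

Emit:
jog_arm --deltas "0.04 0 0 0; 0.08 0 0 0; 0.12 0 0 0"

```text
t: 23.15
eef_pos: [0.5229, -0.1625, 0.081]
orientation: [-3.141, 0.0, 1.74]
wrist_force: [-2.8, -5.2, 0.8]
gripper_width: 0.0002
finger_force: 2.7
```

Emit:
jog_arm --deltas "0.04 0 0 0; 0.08 0 0 0; 0.12 0 0 0"

```text
t: 23.52
eef_pos: [0.5224, -0.1596, 0.081]
orientation: [-3.141, 0.0, 1.74]
wrist_force: [-3.3, -6.2, 0.9]
gripper_width: 0.0001
finger_force: 2.7
```

Emit:
jog_arm --deltas "0.03 0 0 0; 0.06 0 0 0; 0.08 0 0 0"

```text
t: 23.9
eef_pos: [0.522, -0.1576, 0.0811]
orientation: [-3.141, 0.0, 1.74]
wrist_force: [-3.4, -5.8, 1.0]
gripper_width: -0.0001
finger_force: 2.7
```

Emit:
jog_arm --deltas "0.03 0 0 0; 0.06 0 0 0; 0.08 0 0 0"

```text
t: 24.28
eef_pos: [0.5217, -0.1556, 0.081]
orientation: [-3.141, 0.0, 1.74]
wrist_force: [-3.5, -5.9, 1.4]
gripper_width: -0.0001
finger_force: 2.7
```

Emit:
jog_arm --deltas "0.03 0 0 0; 0.06 0 0 0; 0.08 0 0 0"

```text
t: 24.65
eef_pos: [0.5214, -0.1537, 0.081]
orientation: [-3.141, 0.0, 1.74]
wrist_force: [-2.8, -6.3, 0.6]
gripper_width: 0.0001
finger_force: 2.7
```

Emit:
jog_arm --deltas "0.03 0 0 0; 0.06 0 0 0; 0.08 0 0 0"

```text
t: 25.02
eef_pos: [0.521, -0.1517, 0.081]
orientation: [-3.141, 0.0, 1.74]
wrist_force: [-3.9, -6.0, 0.6]
gripper_width: 0.0001
finger_force: 2.7
```

Emit:
jog_arm --deltas "0.03 0 0 0; 0.06 0 0 0; 0.08 0 0 0"

```text
t: 25.4
eef_pos: [0.5207, -0.1498, 0.081]
orientation: [-3.141, 0.0, 1.74]
wrist_force: [-3.7, -6.9, 0.5]
gripper_width: -0.0
finger_force: 2.7
```

Emit:
jog_arm --deltas "0.03 0 0 0; 0.06 0 0 0; 0.08 0 0 0"

```text
t: 25.78
eef_pos: [0.5204, -0.1481, 0.081]
orientation: [-3.14, 0.001, 1.74]
wrist_force: [-3.2, -9.5, -1.2]
gripper_width: -0.0005
finger_force: 4.3
```

Force is rising, so this is the ramp.

Emit:
jog_arm --deltas "0.03 0 0 0; 0.06 0 0 0; 0.06 0 0 0"

```text
t: 26.15
eef_pos: [0.5203, -0.1474, 0.0811]
orientation: [-3.14, 0.002, 1.739]
wrist_force: [-2.3, -14.2, -1.0]
gripper_width: -0.0001
finger_force: 6.8
```

Emit:
jog_arm --deltas "0.03 0 0 0; 0.06 0 0 0; 0.06 0 0 0"

```text
t: 26.52
eef_pos: [0.5199, -0.1454, 0.0811]
orientation: [-3.141, 0.001, 1.74]
wrist_force: [-2.7, -8.9, 0.4]
gripper_width: 0.0
finger_force: 4.4
```

Emit:
jog_arm --deltas "0.03 0 0 0; 0.04 0 0 0; 0.04 0 0 0"

```text
t: 26.9
eef_pos: [0.5197, -0.1444, 0.0811]
orientation: [-3.14, 0.001, 1.74]
wrist_force: [-3.4, -10.2, 0.4]
gripper_width: -0.0001
finger_force: 4.7
```

Emit:
jog_arm --deltas "0.03 0 0 0; 0.04 0 0 0; 0.04 0 0 0"

```text
t: 27.28
eef_pos: [0.5195, -0.1433, 0.0811]
orientation: [-3.14, 0.001, 1.74]
wrist_force: [-3.4, -8.6, 0.3]
gripper_width: 0.0003
finger_force: 4.4
```

Emit:
jog_arm --deltas "0.03 0 0 0; 0.04 0 0 0; 0.04 0 0 0"

```text
t: 27.65
eef_pos: [0.5193, -0.1422, 0.0811]
orientation: [-3.14, 0.001, 1.74]
wrist_force: [-4.4, -9.3, 1.1]
gripper_width: 0.0
finger_force: 3.7
```

Emit:
jog_arm --deltas "0.02 0 0 0; 0.03 0 0 0; 0.03 0 0 0"

```text
t: 28.02
eef_pos: [0.5192, -0.1414, 0.0811]
orientation: [-3.14, 0.001, 1.74]
wrist_force: [-4.2, -7.9, 0.8]
gripper_width: 0.0001
finger_force: 3.4
```

Emit:
jog_arm --deltas "0.03 0 0 0; 0.04 0 0 0; 0.04 0 0 0"

```text
t: 28.4
eef_pos: [0.519, -0.1404, 0.0811]
orientation: [-3.14, 0.001, 1.74]
wrist_force: [-3.6, -7.8, 1.4]
gripper_width: -0.0001
finger_force: 3.5
```

Emit:
jog_arm --deltas "0.03 0 0 0; 0.04 0 0 0; 0.04 0 0 0"

```text
t: 28.78
eef_pos: [0.5188, -0.1394, 0.081]
orientation: [-3.14, 0.001, 1.74]
wrist_force: [-4.3, -7.5, 0.5]
gripper_width: 0.0002
finger_force: 3.7
```

Emit:
jog_arm --deltas "0.03 0 0 0; 0.04 0 0 0; 0.04 0 0 0"

```text
t: 29.15
eef_pos: [0.5186, -0.1383, 0.0811]
orientation: [-3.141, 0.001, 1.74]
wrist_force: [-3.6, -7.7, 1.1]
gripper_width: 0.0
finger_force: 3.1
```

Emit:
jog_arm --deltas "0.03 0 0 0; 0.04 0 0 0; 0.04 0 0 0"

```text
t: 29.52
eef_pos: [0.5185, -0.1372, 0.081]
orientation: [-3.141, 0.0, 1.74]
wrist_force: [-3.9, -6.3, 0.8]
gripper_width: 0.0001
finger_force: 2.8
```

Emit:
jog_arm --deltas "0.03 0 0 0; 0.04 0 0 0; 0.04 0 0 0"

```text
t: 29.9
eef_pos: [0.5184, -0.1362, 0.081]
orientation: [-3.141, 0.0, 1.74]
wrist_force: [-3.5, -5.6, 0.7]
gripper_width: 0.0002
finger_force: 2.4
```

Emit:
jog_arm --deltas "0.03 0 0 0; 0.04 0 0 0; 0.04 0 0 0"

```text
t: 30.28
eef_pos: [0.5183, -0.135, 0.081]
orientation: [-3.141, -0.0, 1.74]
wrist_force: [-1.7, -3.8, 0.9]
gripper_width: 0.0001
finger_force: 1.6
```

Emit:
jog_arm --deltas "0.03 0 0 0; 0.04 0 0 0; 0.04 0 0 0"

```text
t: 30.65
eef_pos: [0.5183, -0.1342, 0.081]
orientation: [-3.141, -0.0, 1.74]
wrist_force: [-1.6, -5.2, 0.8]
gripper_width: 0.0001
finger_force: 2.0
```

Emit:
jog_arm --deltas "0.03 0 0 0; 0.04 0 0 0; 0.04 0 0 0"

```text
t: 31.02
eef_pos: [0.5181, -0.1333, 0.081]
orientation: [-3.141, 0.0, 1.74]
wrist_force: [-2.3, -5.5, 1.1]
gripper_width: 0.0001
finger_force: 2.6
```

Emit:
jog_arm --deltas "0.03 0 0 0; 0.04 0 0 0; 0.04 0 0 0"

```text
t: 31.4
eef_pos: [0.5179, -0.1324, 0.081]
orientation: [-3.141, 0.0, 1.74]
wrist_force: [-2.3, -5.4, 1.9]
gripper_width: -0.0003
finger_force: 2.6
```

Emit:
jog_arm --deltas "0.03 0 0 0; 0.04 0 0 0; 0.04 0 0 0"

```text
t: 31.78
eef_pos: [0.5178, -0.1314, 0.081]
orientation: [-3.141, 0.0, 1.74]
wrist_force: [-3.4, -5.9, 0.5]
gripper_width: 0.0004
finger_force: 2.6
```

Emit:
jog_arm --deltas "0.03 0 0 0; 0.04 0 0 0; 0.04 0 0 0"

```text
t: 32.15
eef_pos: [0.5176, -0.1304, 0.081]
orientation: [-3.141, 0.0, 1.74]
wrist_force: [-3.1, -6.3, 0.9]
gripper_width: 0.0001
finger_force: 2.6
```

Emit:
jog_arm --deltas "0.03 0 0 0; 0.04 0 0 0; 0.04 0 0 0"

```text
t: 32.52
eef_pos: [0.5175, -0.13, 0.0811]
orientation: [-3.141, 0.001, 1.739]
wrist_force: [-2.5, -9.9, 0.2]
gripper_width: 0.0002
finger_force: 4.7
```

Emit:
jog_arm --deltas "0.02 0 0 0; 0.03 0 0 0; 0.03 0 0 0"

```text
t: 32.9
eef_pos: [0.5175, -0.1296, 0.0811]
orientation: [-3.141, 0.002, 1.739]
wrist_force: [-2.4, -12.9, -0.7]
gripper_width: 0.0001
finger_force: 6.1
```

That is the buffer at about 8 N/mm. Back off slowly and check that it holds.

Emit:
jog_arm --deltas "-0.04 0 0 0; -0.1 0 0 0; -0.16 0 0 0; -0.22 0 0 0; -0.3 0 0 0; -0.4 0 0 0"

```text
t: 33.65
eef_pos: [0.5194, -0.1384, 0.081]
orientation: [3.141, -0.001, 1.74]
wrist_force: [0.3, -0.2, 0.1]
gripper_width: -0.0002
finger_force: 0.0
```

Emit:
jog_arm --deltas "-0.2 0 0 0; -0.5 0 0 0; -1 0 0 0; -1.5 0 0 0; -2 0 0 0; -2 0 -0.6 0; -2 0 -1.6 0; -2 0 -2.8 0; -2 0 -4 0; -2 0 -4 0; -2 0 -4 0"

```text
t: 35.02
eef_pos: [0.5275, -0.1876, 0.1811]
orientation: [-3.142, -0.0, 1.74]
wrist_force: [-0.4, 0.5, -0.7]
gripper_width: 0.0001
finger_force: 0.0
```

```bash
python3 - <<'E'
from h import *
c=cap('wrist','w6.png');s=bot.read_state();print(s['eef_pos'],s['wrist_force'])
e=np.array([-np.sin(np.radians(9.9)),np.cos(np.radians(9.9))]);o=np.array([.505,-.0621])-.025*e
for y in(-.03,-.06,-.077): print(y,proj(c,[[*(o+y*e),.104]]))
E
```

```text
[ 0.52737623 -0.18753375  0.18072326] [-0.46574229  0.71915158  0.22640099]
-0.03 [[254.49352777 116.46539867]]
-0.06 [[254.68703171 157.09469042]]
-0.077 [[254.7890207  178.50893438]]
```

View pics/w6.png

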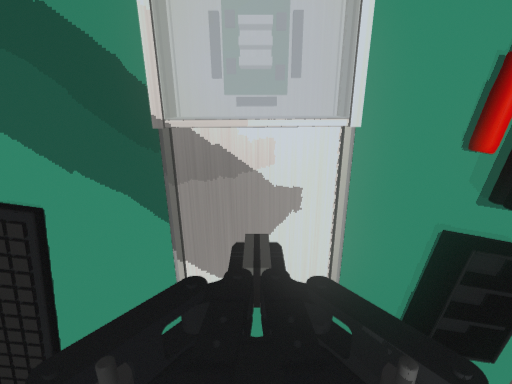

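The guard's rear edge is at row ~125, so y ≈ -36 mm. It stays shut after release, and the board is in the nest beneath it at (256,45). Handing in.

```bash
python3 -c "
from workcell import bot
print(bot.finish_job())"
```

```text
the job is handed in; nothing more can be done
None
```

The heat-sink board is flat in the nest and released, the guard is latched shut and stayed shut after I backed off (wrist force reached about 14 N at most in the readings), and the job was handed in at about 35 s; no verdict was returned.

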